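# Move the row of punches to the other rack in reverse order

## Robot

A 6-joint arm with a two-finger parallel gripper is mounted at the origin on the work surface. World frame = base frame: x ahead of the robot, y to its left, z up, the work surface at z = 0. Lengths are in m, angles in rad, forces in N, time in s.
With the tool pointing down it reaches from about 0.375 to 0.9 m from the base axis. Payload 3.1 kg.
Tool frame: the origin (TCP) lies midway between the tips of the shut fingers; the grasp point (between the pads) lies manip.grip_depth behind it (manip.grip_depth is the distance from the TCP to the grasp point, in m); z points along the fingers, y is the direction in which the jaws open and shut (so a half turn about z gives the same grasp; the last joint's range is limited). The gripper opens to 85 mm and grips with 20 to 120 N. Pads are 22 mm wide; open, the fingers measure 114 mm over their backs; the gripper's body (76 mm by 85 mm) begins 54 mm behind the grasp point. The pads swing forward as they close: fully open they stand 13 mm farther back than shut.
Start: joints at [-1.294, 0.527, 1.433, -0, 1.181, -0.178], TCP at [0.275, -0.561, 0.231] pointing down, gripper open.
Joint ranges: [-3.08, 3.08], [-0.75, 2.2], [0.22, 2.44], [-1.43, 4.57], [0, 2.65], [-2.85, 2.85]. Speed limits (rad/s): [2.79, 2.79, 3.14, 3.14, 3.14, 3.14].

## Interface

Orientations are given as a unit quaternion [x, y, z, w].
In Python, from station import manip, vision gives the robot as it stands.
- The arm moves only by the shell command python3 -m crank 'ROWS' [FORCE]. ROWS is JSON, a list of rows, each an object with "grip": the closure, from 0 (fully open) to 1 (shut); "offset": the shift along the tool's x, y, z in mm, a list of three; "angular": the turn, a rotation vector about the tool's x, y, z in degrees, a list of three. A call has 1 to 10 rows; each row is the pose to reach, as a shift and turn from the pose commanded when the call began, along the tool's axes at that moment; what a row does not reach only later rows make up. A row lasts 1/10 s, in which the tool goes at most 50 mm and 8.59 degrees, less where a joint would pass 70% of its speed; a pose out of reach is approached as far as the arm can. A call with a gripper value outside its range is refused whole. The fingers move at their own pace and stop on an object; FORCE is the grip in N (left out, the last holds). Time passes only in rows, so rows that repeat a pose let the fingers close. It gives the time, the measured TCP pose, the force and the opening at its end, in the units of the state.
- manip.sense(): the state, without advancing time (a new reading comes with each control period).
- vision.snapshot(name): name is "side" or "top"; returns a dict with "pixels" (384x512x3 uint8, red, green, blue), "intrinsics" (3x3 intrinsics, pixels), "dist" ([k1, k2, p1, p2, k3] as OpenCV has them; the pictures are not rectified), "R" (3x3) and "t" (3): a world point X has camera coordinates R X + t. Camera axes: x right, y down, z forward; pixel columns grow to the right and rows downward; lengths in m; the calibration is good to about 2 mm. A picture is of the moment at which its call begins. There is no depth.
- manip.sign_off(): hands the job in, once; it reports no verdict.
The state is a dict: "t": time; "q": joint angles; "qd": joint speeds; "tau": joint torques, N m; "tcp_pos": TCP position; "tool_rot": TCP orientation; "force": force on the tool from outside, world axes, zero at the start; "ft_torque": the same for the moment, N m; "finger_gap": opening from 0.0 (shut) to 1.0 (fully open).
Only numpy, scipy, OpenCV 4.12 (cv2) and the standard library are available. Lean on these libraries where they do the work, as an engineer would, in place of code of your own. Each camera call takes 0.05 s, during which the arm holds its last target.

## Task

The rack is going to be turned round to face the man across the bench, so move the four hand punches from their coloured holders into the metal rack in reverse order: the punch at the left end of the row of holders goes into the right-hand end pocket of the rack, and so on, the one at the right end going to the left-hand end (left and right as the robot sees them). Each punch must end upright and fully home in its pocket with its guard resting on the rack, released and still. Leave the amber oil bottle standing where it is.

Things in the scene. Friction and masses are not known exactly. Their poses are not given: they have to be found in the camera images.
- punch_red: Loose hand punch, red plastic grip, upright in the red holder at the start; 114 mm long, round, 0.15 to 0.3 kg. Origin: lower tip of its steel shank; z up the tool. Above the origin: shank 12 mm diameter, 0 to 38 mm; guard disc 50 mm diameter, 38 to 46 mm; grip 30 mm diameter, 46 to 106 mm (take it here, about 78 mm up); steel head 18 mm diameter, 106 to 114 mm.
- punch_yellow: Loose hand punch, yellow plastic grip, upright in the yellow holder at the start; 114 mm long, round, 0.15 to 0.3 kg. Origin: lower tip of its steel shank; z up the tool. Above the origin: shank 12 mm diameter, 0 to 38 mm; guard disc 50 mm diameter, 38 to 46 mm; grip 30 mm diameter, 46 to 106 mm (take it here, about 78 mm up); steel head 18 mm diameter, 106 to 114 mm.
- punch_blue: Loose hand punch, blue plastic grip, upright in the blue holder at the start; 114 mm long, round, 0.15 to 0.3 kg. Origin: lower tip of its steel shank; z up the tool. Above the origin: shank 12 mm diameter, 0 to 38 mm; guard disc 50 mm diameter, 38 to 46 mm; grip 30 mm diameter, 46 to 106 mm (take it here, about 78 mm up); steel head 18 mm diameter, 106 to 114 mm.
- punch_green: Loose hand punch, green plastic grip, upright in the green holder at the start; 114 mm long, round, 0.15 to 0.3 kg. Origin: lower tip of its steel shank; z up the tool. Above the origin: shank 12 mm diameter, 0 to 38 mm; guard disc 50 mm diameter, 38 to 46 mm; grip 30 mm diameter, 46 to 106 mm (take it here, about 78 mm up); steel head 18 mm diameter, 106 to 114 mm.
- holder_red: Fixed red block, 70 x 70 x 48 mm, one of a row of four, 80 mm apart, on a dark wooden tray 12 mm thick. Origin: centre of its underside, 12 mm above the bench; x away from the robot, y along the row to the robot's left, z up. A 28 mm square hole, 42 mm deep, in its top holds its punch, guard on the block's top, punch origin 10 mm above the holder's.
- holder_yellow: Fixed yellow block, 70 x 70 x 48 mm, one of a row of four, 80 mm apart, on a dark wooden tray 12 mm thick. Origin: centre of its underside, 12 mm above the bench; x away from the robot, y along the row to the robot's left, z up. A 28 mm square hole, 42 mm deep, in its top holds its punch, guard on the block's top, punch origin 10 mm above the holder's.
- holder_blue: Fixed blue block, 70 x 70 x 48 mm, one of a row of four, 80 mm apart, on a dark wooden tray 12 mm thick. Origin: centre of its underside, 12 mm above the bench; x away from the robot, y along the row to the robot's left, z up. A 28 mm square hole, 42 mm deep, in its top holds its punch, guard on the block's top, punch origin 10 mm above the holder's.
- holder_green: Fixed green block, 70 x 70 x 48 mm, one of a row of four, 80 mm apart, on a dark wooden tray 12 mm thick. Origin: centre of its underside, 12 mm above the bench; x away from the robot, y along the row to the robot's left, z up. A 28 mm square hole, 42 mm deep, in its top holds its punch, guard on the block's top, punch origin 10 mm above the holder's.
- rack: Fixed aluminium block on a dark base, 80 (x) x 340 (y) x 60 mm high. Origin: centre of its underside, on the bench; x away from the robot, y along the row to the robot's left (within 6 degrees), z up. Four 28 mm square pockets, 42 mm deep, open in its top at x = 0, y = +120, +40, -40, -120 mm. A punch fully home has its origin 22 mm above the rack's. Nearer or farther than the holders.
- oil: Bystander: closed amber oil bottle, loose, 48 mm diameter, 110 mm high, standing on the bench to the robot's left of the work. Origin: centre of its underside, z up. To be left standing where it is.
Things that resemble listed ones, but are neither listed nor needed, are in the scene too. Of the things like the punch_red, leave any that is turquoise; of the rest the smaller one is meant.

How it is judged:
At the end, for the whole second after the job is handed in: Each punch is in the rack pocket mirroring its own holder's place in the row, within 12 mm of the pocket centre in x and y and 5 mm of seated height, tilted under 0.12 rad, at rest, not touched by the fingers; the oil bottle is upright within 0.15 rad and moved under 30 mm (((y of punch_red in the frame of rack between -0.132 and -0.108 m and y of each of holder_yellow, holder_blue, holder_green in the frame of holder_red below 0 m) or (y of punch_red in the frame of rack between -0.052 and -0.028 m and y of holder_yellow in the frame of holder_red above 0 m and y of each of holder_blue, holder_green in the frame of holder_red below 0 m) or (y of punch_red in the frame of rack between -0.052 and -0.028 m and y of each of holder_yellow, holder_green in the frame of holder_red below 0 m and y of holder_blue in the frame of holder_red above 0 m) or (y of punch_red in the frame of rack between -0.052 and -0.028 m and y of each of holder_yellow, holder_blue in the frame of holder_red below 0 m and y of holder_green in the frame of holder_red above 0 m) or (y of punch_red in the frame of rack between 0.028 and 0.052 m and y of each of holder_yellow, holder_blue in the frame of holder_red above 0 m and y of holder_green in the frame of holder_red below 0 m) or (y of punch_red in the frame of rack between 0.028 and 0.052 m and y of each of holder_yellow, holder_green in the frame of holder_red above 0 m and y of holder_blue in the frame of holder_red below 0 m) or (y of punch_red in the frame of rack between 0.028 and 0.052 m and y of holder_yellow in the frame of holder_red below 0 m and y of each of holder_blue, holder_green in the frame of holder_red above 0 m) or (y of punch_red in the frame of rack between 0.108 and 0.132 m and y of each of holder_yellow, holder_blue, holder_green in the frame of holder_red above 0 m)) and x of punch_red in the frame of rack between -0.012 and 0.012 m and z of punch_red in the frame of rack between 0.017 and 0.027 m and angle between each of punch_red, punch_yellow, punch_blue, punch_green's own z axis and vertical below 0.12 rad and linear speed of each of punch_red, punch_yellow, punch_blue, punch_green below 0.02 m/s and angular speed of each of punch_red, punch_yellow, punch_blue, punch_green below 0.3 rad/s and contact force between each of punch_red, punch_yellow, punch_blue, punch_green and the fingers below 0.05 N and ((y of punch_yellow in the frame of rack between -0.132 and -0.108 m and y of each of holder_red, holder_blue, holder_green in the frame of holder_yellow below 0 m) or (y of punch_yellow in the frame of rack between -0.052 and -0.028 m and y of holder_red in the frame of holder_yellow above 0 m and y of each of holder_blue, holder_green in the frame of holder_yellow below 0 m) or (y of punch_yellow in the frame of rack between -0.052 and -0.028 m and y of each of holder_red, holder_green in the frame of holder_yellow below 0 m and y of holder_blue in the frame of holder_yellow above 0 m) or (y of punch_yellow in the frame of rack between -0.052 and -0.028 m and y of each of holder_red, holder_blue in the frame of holder_yellow below 0 m and y of holder_green in the frame of holder_yellow above 0 m) or (y of punch_yellow in the frame of rack between 0.028 and 0.052 m and y of each of holder_red, holder_blue in the frame of holder_yellow above 0 m and y of holder_green in the frame of holder_yellow below 0 m) or (y of punch_yellow in the frame of rack between 0.028 and 0.052 m and y of each of holder_red, holder_green in the frame of holder_yellow above 0 m and y of holder_blue in the frame of holder_yellow below 0 m) or (y of punch_yellow in the frame of rack between 0.028 and 0.052 m and y of holder_red in the frame of holder_yellow below 0 m and y of each of holder_blue, holder_green in the frame of holder_yellow above 0 m) or (y of punch_yellow in the frame of rack between 0.108 and 0.132 m and y of each of holder_red, holder_blue, holder_green in the frame of holder_yellow above 0 m)) and x of punch_yellow in the frame of rack between -0.012 and 0.012 m and z of punch_yellow in the frame of rack between 0.017 and 0.027 m and ((y of punch_blue in the frame of rack between -0.132 and -0.108 m and y of each of holder_red, holder_yellow, holder_green in the frame of holder_blue below 0 m) or (y of punch_blue in the frame of rack between -0.052 and -0.028 m and y of holder_red in the frame of holder_blue above 0 m and y of each of holder_yellow, holder_green in the frame of holder_blue below 0 m) or (y of punch_blue in the frame of rack between -0.052 and -0.028 m and y of each of holder_red, holder_green in the frame of holder_blue below 0 m and y of holder_yellow in the frame of holder_blue above 0 m) or (y of punch_blue in the frame of rack between -0.052 and -0.028 m and y of each of holder_red, holder_yellow in the frame of holder_blue below 0 m and y of holder_green in the frame of holder_blue above 0 m) or (y of punch_blue in the frame of rack between 0.028 and 0.052 m and y of each of holder_red, holder_yellow in the frame of holder_blue above 0 m and y of holder_green in the frame of holder_blue below 0 m) or (y of punch_blue in the frame of rack between 0.028 and 0.052 m and y of each of holder_red, holder_green in the frame of holder_blue above 0 m and y of holder_yellow in the frame of holder_blue below 0 m) or (y of punch_blue in the frame of rack between 0.028 and 0.052 m and y of holder_red in the frame of holder_blue below 0 m and y of each of holder_yellow, holder_green in the frame of holder_blue above 0 m) or (y of punch_blue in the frame of rack between 0.108 and 0.132 m and y of each of holder_red, holder_yellow, holder_green in the frame of holder_blue above 0 m)) and x of punch_blue in the frame of rack between -0.012 and 0.012 m and z of punch_blue in the frame of rack between 0.017 and 0.027 m and ((y of punch_green in the frame of rack between -0.132 and -0.108 m and y of each of holder_red, holder_yellow, holder_blue in the frame of holder_green below 0 m) or (y of punch_green in the frame of rack between -0.052 and -0.028 m and y of holder_red in the frame of holder_green above 0 m and y of each of holder_yellow, holder_blue in the frame of holder_green below 0 m) or (y of punch_green in the frame of rack between -0.052 and -0.028 m and y of each of holder_red, holder_blue in the frame of holder_green below 0 m and y of holder_yellow in the frame of holder_green above 0 m) or (y of punch_green in the frame of rack between -0.052 and -0.028 m and y of each of holder_red, holder_yellow in the frame of holder_green below 0 m and y of holder_blue in the frame of holder_green above 0 m) or (y of punch_green in the frame of rack between 0.028 and 0.052 m and y of each of holder_red, holder_yellow in the frame of holder_green above 0 m and y of holder_blue in the frame of holder_green below 0 m) or (y of punch_green in the frame of rack between 0.028 and 0.052 m and y of each of holder_red, holder_blue in the frame of holder_green above 0 m and y of holder_yellow in the frame of holder_green below 0 m) or (y of punch_green in the frame of rack between 0.028 and 0.052 m and y of holder_red in the frame of holder_green below 0 m and y of each of holder_yellow, holder_blue in the frame of holder_green above 0 m) or (y of punch_green in the frame of rack between 0.108 and 0.132 m and y of each of holder_red, holder_yellow, holder_blue in the frame of holder_green above 0 m)) and x of punch_green in the frame of rack between -0.012 and 0.012 m and z of punch_green in the frame of rack between 0.017 and 0.027 m and angle between oil's own z axis and vertical below 0.15 rad and distance of oil from where it was at the start of the episode below 0.03 m).
It fails at once if the oil bottle is knocked over or pushed more than 30 mm (angle between oil's own z axis and vertical above 0.4 rad or distance of oil from where it was at the start of the episode above 0.03 m).
It also fails if it takes over 104 s, if anything falls off the work surface, if the arm or the gripper's body presses on something with over 40 N, if the wrist force passes 120 N, or if a joint passes its speed limit or range.

## Working session

There is one attempt and no reset: what is moved stays moved. The work goes in short steps, Python scripts to look and compute and a shell command to move; the robot and the scene stay as the last step left them, time stands still between calls to the robot, and variables do not carry over. Pictures are saved under pics/ and viewed, and the job is handed in when it is done.

```bash
ls; mkdir -p pics; python3 - <<'E'
from station import manip, vision
import cv2,numpy as np
s=manip.sense()
for k,v in s.items(): print(k,np.round(v,4))
print(manip.grip_depth)
for n in("top","side"):
    d=vision.snapshot(n); cv2.imwrite(f"pics/{n}0.png",cv2.cvtColor(d["pixels"],cv2.COLOR_RGB2BGR))
    print(n,d["intrinsics"],d["dist"],d["R"],d["t"])
E
```

```text
pics
t 0.0
q [-1.2945  0.5285  1.4339 -0.      1.1814 -0.1785]
qd [0.0029 0.0019 0.0006 0.0013 0.0005 0.0027]
tau [-4.00000e-04 -4.42355e+01 -1.78025e+01 -1.00000e-04  8.50000e-03
  0.00000e+00]
tcp_pos [ 0.2744 -0.5607  0.2303]
tool_rot [ 9.743e-01  2.255e-01 -1.000e-04 -1.100e-03]
force [ 0.1362  0.0438 -0.2679]
ft_torque [ 0.0037 -0.0338  0.0346]
finger_gap 0.9996
0.0187
top [[414.73710293   0.         254.08342325]
 [  0.         414.73710293 191.89353159]
 [  0.           0.           1.        ]] [-0.09843835  0.          0.          0.          0.        ] [[-0.01626517 -0.99979111  0.01237658]
 [-0.99773384  0.01542095 -0.0654934 ]
 [ 0.06528886 -0.0134138  -0.99777624]] [0.10157921 0.59100807 0.88770991]
side [[350.0765645    0.         267.59958596]
 [  0.         350.0765645  188.56672883]
 [  0.           0.           1.        ]] [-0.04548115  0.          0.          0.          0.        ] [[-0.89123485 -0.45313863  0.0191263 ]
 [-0.3446473   0.64923544 -0.67802034]
 [ 0.29481974 -0.61086719 -0.73479426]] [0.58866637 0.1957734  0.80178062]
```

View pics/top0.png

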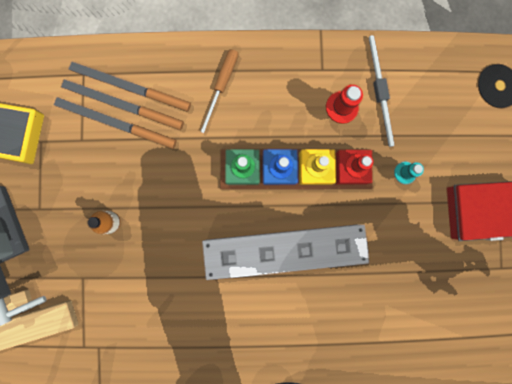

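View pics/side0.png

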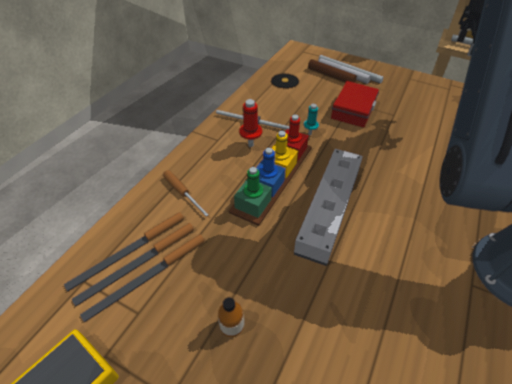

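```bash
cat > h.py <<'E'
from station import manip, vision
import cv2,numpy as np
from scipy.spatial.transform import Rotation as Ro
def ray(d,uv,z):
    n=cv2.undistortPoints(np.array([[uv]],float),d["intrinsics"],np.array(d["dist"]))[0,0]
    R=np.array(d["R"]);t=np.array(d["t"]); c=-R.T@t; v=R.T@np.r_[n,1]
    return (c+v*(z-c[2])/v[2])
def proj(d,X):
    return cv2.projectPoints(np.array(X,float).reshape(-1,1,3),cv2.Rodrigues(np.array(d["R"]))[0],np.array(d["t"]),d["intrinsics"],np.array(d["dist"]))[0][:,0]
def save(d,name,box=None,s=1):
    p=cv2.cvtColor(d["pixels"],cv2.COLOR_RGB2BGR)
    if box: x0,y0,x1,y1=box; p=p[y0:y1,x0:x1]
    cv2.imwrite(name,cv2.resize(p,None,fx=s,fy=s,interpolation=cv2.INTER_CUBIC))
E
python3 - <<'E'
from h import *
d=vision.snapshot("top");save(d,"pics/topc.png",(195,130,435,290),3.3)
d2=vision.snapshot("side");save(d2,"pics/sidec.png",(210,80,400,270),3.1)
hsv=cv2.cvtColor(d["pixels"],cv2.COLOR_RGB2HSV)
m=((hsv[...,1]<110)&(hsv[...,2]>165)).astype(np.uint8)
m[:145]=0;m[186:]=0;m[:,:222]=0;m[:,430:]=0
n,l,st,c=cv2.connectedComponentsWithStats(m)
for i in range(1,n):
    if st[i,4]>15: print(st[i],c[i].round(1),ray(d,c[i],.136).round(4))
g=d["pixels"].astype(int).mean(2)
m=(g<110).astype(np.uint8);m2=np.zeros_like(m);m2[232:272,212:360]=m[232:272,212:360]
n,l,st,c=cv2.connectedComponentsWithStats(m2)
for i in range(1,n):
    if st[i,4]>30: print("p",st[i],c[i].round(1),ray(d,c[i],.06).round(4))
# holders
for nm,lo,hi in(("g",45,85),("b",100,125),("y",20,34)):
    k=((hsv[...,0]>=lo)&(hsv[...,0]<=hi)&(hsv[...,1]>110)).astype(np.uint8);k[:140]=0;k[195:]=0;k[:,:215]=0;k[:,390:]=0
    n,l,st,c=cv2.connectedComponentsWithStats(k);i=1+np.argmax(st[1:,4]);print(nm,st[i],c[i].round(1))
E
```

```text
[237 156  11  11  87] [242.3 161.4] [0.6436 0.1153 0.136 ]
[279 157  10  10  84] [283.4 161.7] [0.642  0.0367 0.136 ]
[319 156  10  10  82] [323.7 160.6] [ 0.6431 -0.041   0.136 ]
[362 156  10  10  76] [366.7 160.8] [ 0.6418 -0.1249  0.136 ]
[415 164  10  13  80] [419.3 168.9] [ 0.6249 -0.2293  0.136 ]
p [212 232  73   8 297] [237.3 234.1] [0.5027 0.1291 0.06  ]
p [337 239  13  15  78] [344.6 245.6] [ 0.4746 -0.0942  0.06  ]
p [299 243  13  15  41] [307.5 251.2] [ 0.4647 -0.0163  0.06  ]
p [312 264  48   8 125] [339.9 267.4] [ 0.4296 -0.0834  0.06  ]
g [230 154  26  25 420] [242.8 167.1]
b [ 263  149   35   35 1099] [279.5 166.8]
y [ 299  149   37   36 1224] [316.4 167. ]
```

View pics/topc.png

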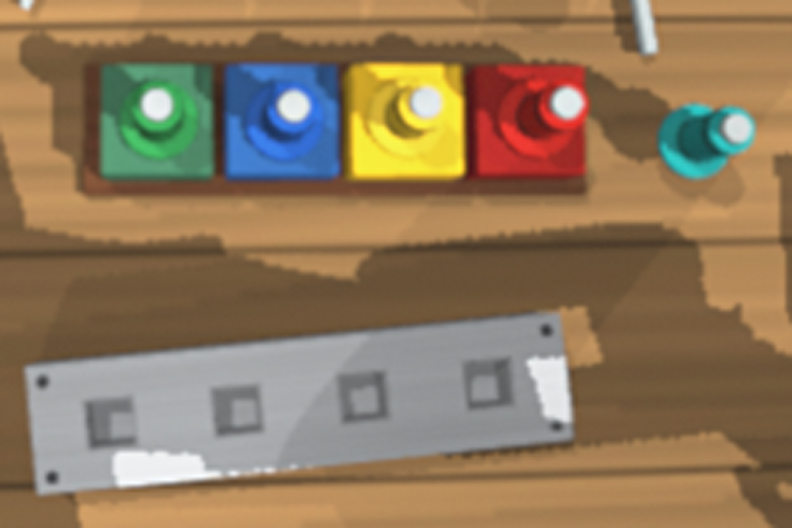

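View pics/sidec.png

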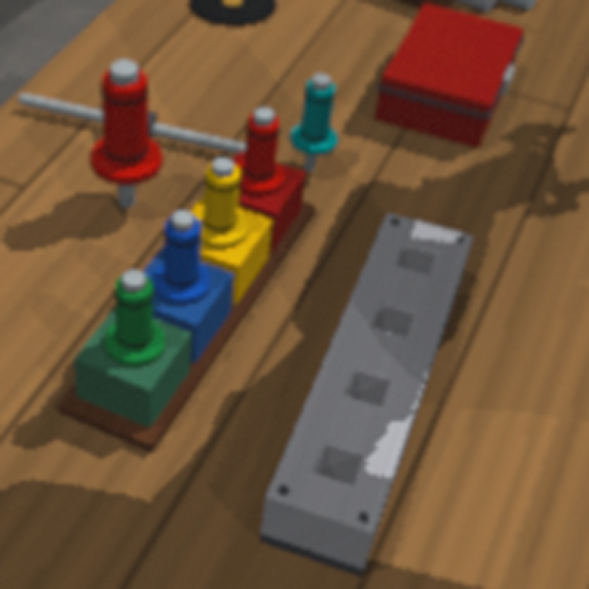

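```bash
python3 - <<'E'
from h import *
d=vision.snapshot("top");d2=vision.snapshot("side")
f=lambda u,v,s=3.3,x0=195,y0=130:((u+.5)/s-.5+x0,(v+.5)/s-.5+y0)
print("top corners");
for p in((25,367),(560,312),(573,440),(38,493)): print(ray(d,f(*p),.06).round(4))
P=[]
for p in((110,423),(237,410),(363,397),(488,384)): P.append(ray(d,f(*p),.06)); print("pk",P[-1].round(4))
P=np.array(P)
print("side")
S=[]
g=lambda u,v:f(u,v,3.1,210,80)
for p in((340,464),(369,388),(393,321),(417,261)): S.append(ray(d2,g(*p),.06)); print("pk",S[-1].round(4))
for p in((135,278),(182,217),(224,164),(264,113)): print("head",ray(d2,g(*p),.136).round(4))
for Q in(P,np.array(S)):
    v=Q[0]-Q[3]; print("c",Q.mean(0).round(4),"len",np.linalg.norm(v),"yaw",np.degrees(np.arctan2(-v[0],v[1])))
hs=np.array([f(353*3.3-195*3.3,0)]) 
print("bigred head",ray(d,(353,93),.16).round(3),"guard",ray(d,(343,108),.06).round(3))
E
```

```text
top corners
[0.4898 0.2019 0.06  ]
[ 0.5184 -0.1375  0.06  ]
[ 0.4372 -0.1437  0.06  ]
[0.4109 0.1947 0.06  ]
pk [0.454 0.149 0.06 ]
pk [0.4608 0.0692 0.06  ]
pk [ 0.4674 -0.0103  0.06  ]
pk [ 0.4738 -0.09    0.06  ]
side
pk [0.4541 0.1463 0.06  ]
pk [0.4606 0.0667 0.06  ]
pk [ 0.4682 -0.0117  0.06  ]
pk [ 0.4737 -0.0913  0.06  ]
head [0.6441 0.1128 0.136 ]
head [0.6444 0.0333 0.136 ]
head [ 0.6438 -0.0444  0.136 ]
head [ 0.6435 -0.1277  0.136 ]
c [0.464  0.0295 0.06  ] len 0.23973615179400232 yaw 4.747641459702396
c [0.4642 0.0275 0.06  ] len 0.23843784702903906 yaw 4.706318089431453
bigred head [ 0.769 -0.097  0.16 ] guard [ 0.767 -0.1    0.06 ]
```

```bash
python3 -m crank '[{"grip":0,"offset":[20,-14,0],"angular":[0,0,-4]},{"grip":0,"offset":[50,-35,0],"angular":[0,0,-12]},{"grip":0,"offset":[90,-63,0],"angular":[0,0,-20]},{"grip":0,"offset":[130,-91,0],"angular":[0,0,-28]},{"grip":0,"offset":[170,-119,0],"angular":[0,0,-36]},{"grip":0,"offset":[210,-147,0],"angular":[0,0,-44]},{"grip":0,"offset":[250,-175,0],"angular":[0,0,-52]},{"grip":0,"offset":[290,-203,0],"angular":[0,0,-60]},{"grip":0,"offset":[320,-224,0],"angular":[0,0,-64]},{"grip":0,"offset":[340,-238,0],"angular":[0,0,-64]}]' 40; cat > s.py <<'E'
from h import *
import sys
s=manip.sense();R=Ro.from_quat(s["tool_rot"]).as_matrix();p=np.array(s["tcp_pos"])
print("t",s["t"],"tcp",p.round(4),"gap",round(s["finger_gap"],3),"F",np.round(s["force"],1),"axes",R.round(3).tolist(),"q",np.round(s["q"],2))
if len(sys.argv)>3: print("offset mm",(R.T@(np.array(sys.argv[1:4],float)-p)*1000).round(1))
E
python3 s.py .6438 .1141 .23
```

```text
t: 1.3
tcp_pos: [0.4763, -0.1956, 0.2315]
tool_rot: [0.706, 0.709, 0.0, -0.0]
force: [-0.1, 0.2, 1.2]
finger_gap: 0.996
t 1.3 tcp [ 0.4763 -0.1956  0.2315] gap 0.996 F [-0.1  0.2  1.2] axes [[-0.005, 1.0, 0.0], [1.0, 0.005, 0.0], [0.0, 0.0, -1.0]] q [-0.61  0.38  1.71  0.    1.06 -0.61]
offset mm [308.9 168.9   1.7]
```

```bash
python3 -m crank '[{"grip":0,"offset":[30,15,0],"angular":[0,0,0]},{"grip":0,"offset":[70,38,0],"angular":[0,0,0]},{"grip":0,"offset":[110,60,0],"angular":[0,0,0]},{"grip":0,"offset":[150,82,0],"angular":[0,0,0]},{"grip":0,"offset":[190,104,0],"angular":[0,0,0]},{"grip":0,"offset":[230,126,0],"angular":[0,0,0]},{"grip":0,"offset":[270,148,0],"angular":[0,0,0]},{"grip":0,"offset":[298,164,0],"angular":[0,0,0]},{"grip":0,"offset":[309,169,0],"angular":[0,0,0]},{"grip":0,"offset":[309,169,0],"angular":[0,0,0]}]'; python3 s.py .6438 .1141 .0813
```

```text
t: 2.3
tcp_pos: [0.6442, 0.1122, 0.2309]
tool_rot: [0.706, 0.708, -0.0, -0.0]
force: [-1.1, -0.2, -0.3]
finger_gap: 1.0
t 2.3 tcp [0.6442 0.1122 0.2309] gap 1.0 F [-1.1 -0.2 -0.3] axes [[-0.004, 1.0, -0.0], [1.0, 0.004, -0.0], [-0.0, -0.0, -1.0]] q [ 0.    0.57  1.36 -0.    1.22 -0.  ]
offset mm [  1.9  -0.3 149.6]
```

```bash
python3 -m crank '[{"grip":0,"offset":[2,0,30],"angular":[0,0,0]},{"grip":0,"offset":[2,0,70],"angular":[0,0,0]},{"grip":0,"offset":[2,0,110],"angular":[0,0,0]},{"grip":0,"offset":[2,0,138],"angular":[0,0,0]},{"grip":0,"offset":[2,0,149],"angular":[0,0,0]},{"grip":0,"offset":[2,0,149],"angular":[0,0,0]}]'; python3 s.py .6438 .1141 .0813; python3 - <<'E'
from h import *
d=vision.snapshot("side");save(d,"pics/g1.png",(150,60,450,260),2.6)
E
```

```text
t: 2.9
tcp_pos: [0.6426, 0.1114, 0.0809]
tool_rot: [0.707, 0.707, -0.002, -0.001]
force: [-0.3, 0.5, 0.2]
finger_gap: 1.0
t 2.9 tcp [0.6426 0.1114 0.0809] gap 1.0 F [-0.3  0.5  0.2] axes [[0.0, 1.0, -0.004], [1.0, -0.001, -0.0], [-0.0, -0.004, -1.0]] q [ 0.    0.75  1.47 -0.    0.93  0.  ]
offset mm [ 2.7  1.2 -0.4]
```

View pics/g1.png

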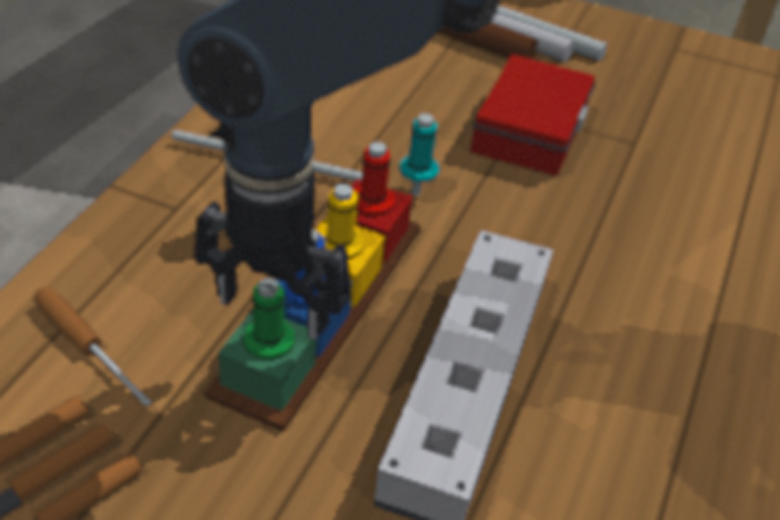

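```bash
python3 - <<'E'
from h import *
for n,b in(("side",(150,60,450,260)),("top",(150,80,450,300))):
    d=vision.snapshot(n)
    pts=proj(d,[[.6426,.1114,.0809],[.6426,.1114,.0996],[.6426,.1114,.136],[.6426,.1114,.17],[.6426,.0344,.136]])
    print(n,pts.round(1).tolist())
    for p in pts: cv2.circle(d["pixels"],tuple(int(round(x)) for x in p),1,(255,0,255),-1)
    save(d,f"pics/g2{n}.png",b,2.6)
E
```

```text
side [[254.2, 185.2], [254.2, 180.0], [254.0, 169.2], [253.9, 158.5], [268.8, 150.1]]
top [[244.7, 165.6], [244.6, 164.4], [244.4, 161.9], [244.2, 159.4], [284.6, 161.3]]
```

View pics/g2side.png

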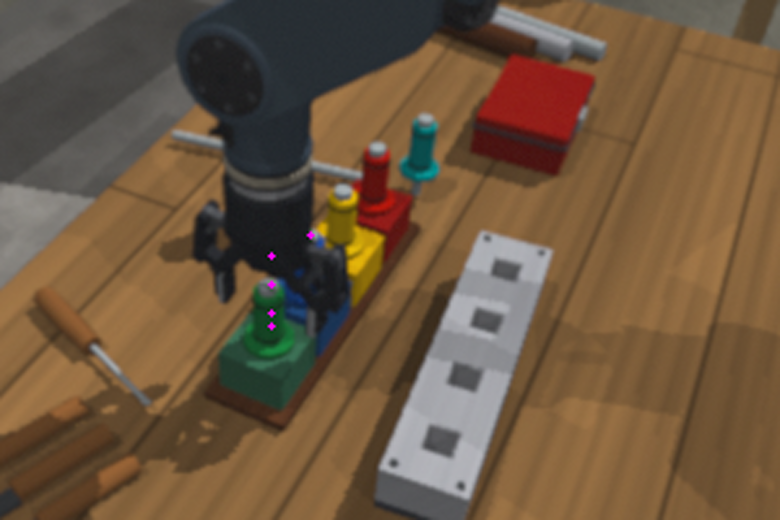

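View pics/g2top.png

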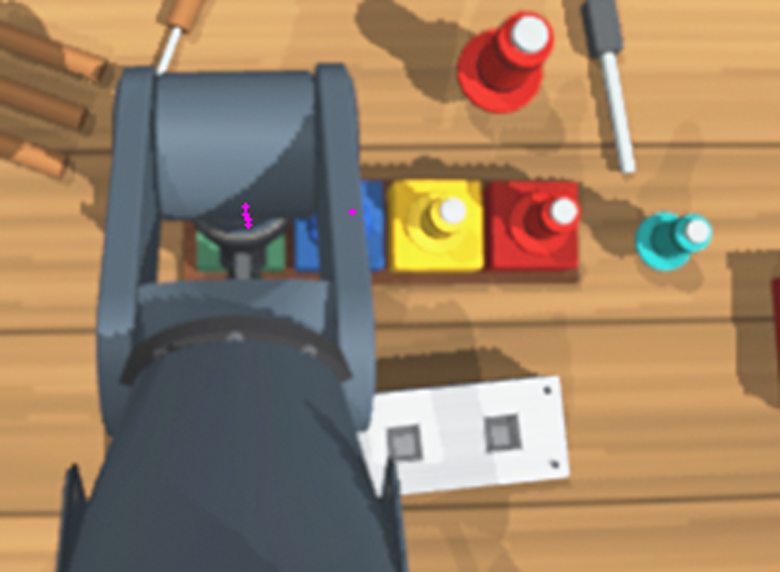

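```bash
python3 -m crank '[{"grip":0,"offset":[2,1,0],"angular":[0,0,0]},{"grip":0.3,"offset":[2,1,0],"angular":[0,0,0]},{"grip":1,"offset":[2,1,0],"angular":[0,0,0]},{"grip":1,"offset":[2,1,0],"angular":[0,0,0]},{"grip":1,"offset":[2,1,0],"angular":[0,0,0]},{"grip":1,"offset":[2,1,0],"angular":[0,0,0]},{"grip":1,"offset":[2,1,0],"angular":[0,0,0]},{"grip":1,"offset":[2,1,0],"angular":[0,0,0]}]' 50; python3 -m crank '[{"grip":1,"offset":[0,0,-15],"angular":[0,0,0]},{"grip":1,"offset":[0,0,-45],"angular":[0,0,0]},{"grip":1,"offset":[0,0,-85],"angular":[0,0,0]},{"grip":1,"offset":[0,0,-115],"angular":[0,0,0]},{"grip":1,"offset":[0,0,-130],"angular":[0,0,0]},{"grip":1,"offset":[0,0,-130],"angular":[0,0,0]}]';python3 s.py .4738 -.0905 .213; python3 - <<'E'
from h import *
d=vision.snapshot("side");save(d,"pics/g3.png",(150,60,450,260),2.6)
E
```

```text
t: 3.85
tcp_pos: [0.6452, 0.115, 0.0826]
tool_rot: [0.707, 0.707, 0.0, 0.0]
force: [-1.2, 0.6, 3.6]
finger_gap: 0.341
t: 4.45
tcp_pos: [0.6469, 0.1149, 0.2159]
tool_rot: [0.707, 0.707, 0.002, 0.002]
force: [0.8, 0.5, -3.0]
finger_gap: 0.338
t 4.45 tcp [0.6469 0.1149 0.2159] gap 0.338 F [ 0.8  0.5 -3. ] axes [[-0.001, 1.0, 0.007], [1.0, 0.001, 0.0], [-0.0, 0.007, -1.0]] q [ 0.01  0.58  1.37 -0.    1.18  0.01]
offset mm [-205.2 -173.3    1.7]
```

View pics/g3.png

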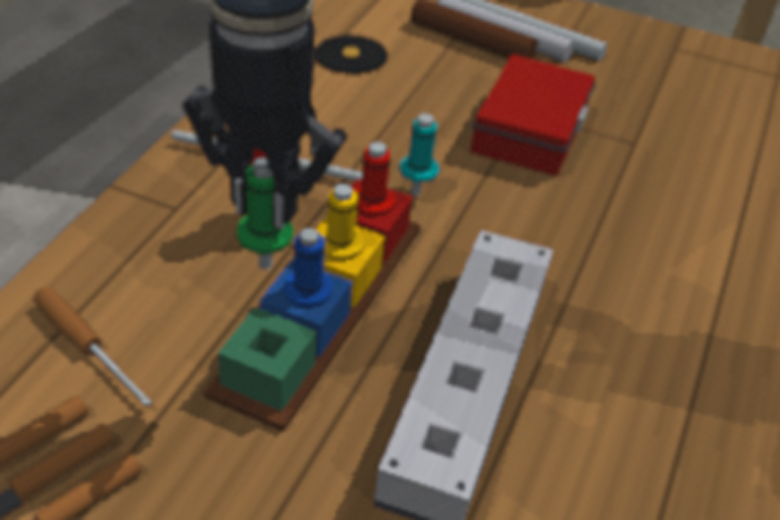

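```bash
python3 -m crank '[{"grip":1,"offset":[-15,-13,0],"angular":[0,0,0]},{"grip":1,"offset":[-45,-38,0],"angular":[0,0,0]},{"grip":1,"offset":[-80,-68,0],"angular":[0,0,0]},{"grip":1,"offset":[-115,-97,0],"angular":[0,0,0]},{"grip":1,"offset":[-150,-127,0],"angular":[0,0,0]},{"grip":1,"offset":[-180,-152,0],"angular":[0,0,0]},{"grip":1,"offset":[-198,-167,0],"angular":[0,0,0]},{"grip":1,"offset":[-205,-173,0],"angular":[0,0,0]},{"grip":1,"offset":[-205,-173,0],"angular":[0,0,0]}]';python3 s.py .4738 -.0905 .0813; python3 - <<'E'
from h import *
d=vision.snapshot("side");save(d,"pics/g4.png",(200,60,450,260),3)
E
```

```text
t: 5.4
tcp_pos: [0.4713, -0.0906, 0.2115]
tool_rot: [0.708, 0.707, -0.0, -0.001]
force: [-0.6, 0.4, -1.2]
finger_gap: 0.335
t 5.4 tcp [ 0.4713 -0.0906  0.2115] gap 0.335 F [-0.6  0.4 -1.2] axes [[0.001, 1.0, -0.002], [1.0, -0.001, 0.001], [0.001, -0.002, -1.0]] q [-0.42  0.36  1.81  0.    0.97 -0.42]
offset mm [ -0.    2.8 130.2]
```

View pics/g4.png

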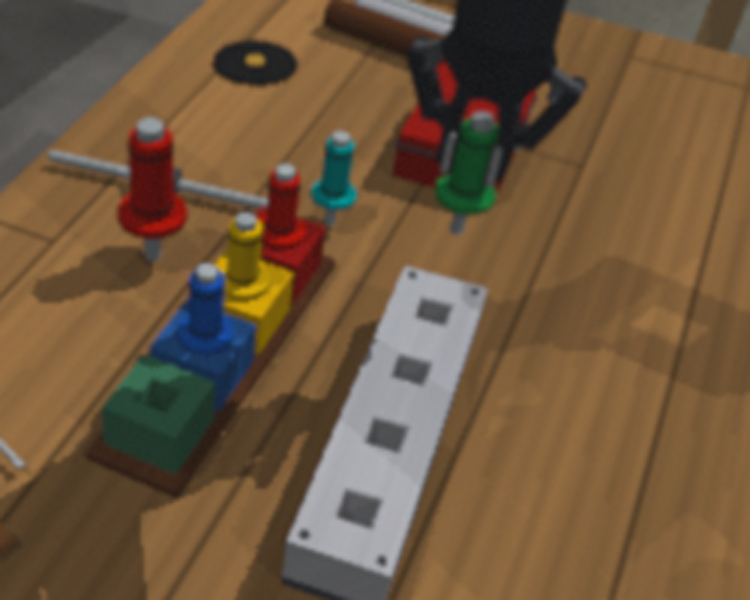

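```bash
python3 - <<'E'
from h import *
d=vision.snapshot("side")
f=lambda u,v:((u+.5)/3-.5+200,(v+.5)/3-.5+60)
p=np.array([.4713,-.0906,.2115])
q=proj(d,[p+[0,0,.0187-.078+z] for z in(0,.042,.114)])
print("expected tip,guard,head",(q-[200,60]).round(1)*3, "pocket",(proj(d,[.4738,-.0905,.06])-[200,60])*3)
hd=f(483,120)
print(ray(d,hd,p[2]+.0187+.036),ray(d,f(457,229),p[2]+.0187-.078), ray(d,f(466,190),p[2]+.0187-.036))
E
```

```text
expected tip,guard,head [[454.5 233.4]
 [464.4 193.2]
 [482.7 117.3]] pocket [[432.16129598 312.06263944]]
[ 0.4711249  -0.08781621  0.2662    ] [ 0.47230873 -0.09830093  0.1522    ] [ 0.47244585 -0.0963387   0.1942    ]
```

```bash
python3 -m crank '[{"grip":1,"offset":[0,1,20],"angular":[0,0,0]},{"grip":1,"offset":[0,1,50],"angular":[0,0,0]},{"grip":1,"offset":[0,1,75],"angular":[0,0,0]},{"grip":1,"offset":[0,1,95],"angular":[0,0,0]},{"grip":1,"offset":[0,1,110],"angular":[0,0,0]},{"grip":1,"offset":[0,1,120],"angular":[0,0,0]},{"grip":1,"offset":[0,1,126],"angular":[0,0,0]},{"grip":1,"offset":[0,1,128],"angular":[0,0,0]},{"grip":1,"offset":[0,1,128],"angular":[0,0,0]}]';python3 s.py .4738 -.0905 .0813; python3 - <<'E'
from h import *
d=vision.snapshot("side");save(d,"pics/g5.png",(250,60,450,210),4)
E
```

```text
t: 6.4
tcp_pos: [0.4738, -0.0902, 0.0844]
tool_rot: [0.707, 0.708, 0.0, 0.0]
force: [0.0, 0.0, -2.0]
finger_gap: 0.341
t 6.4 tcp [ 0.4738 -0.0902  0.0844] gap 0.341 F [ 0.  0. -2.] axes [[-0.001, 1.0, 0.001], [1.0, 0.001, -0.0], [-0.0, 0.001, -1.0]] q [-0.42  0.59  1.91  0.    0.64 -0.42]
offset mm [-0.3  0.   3.1]
```

View pics/g5.png

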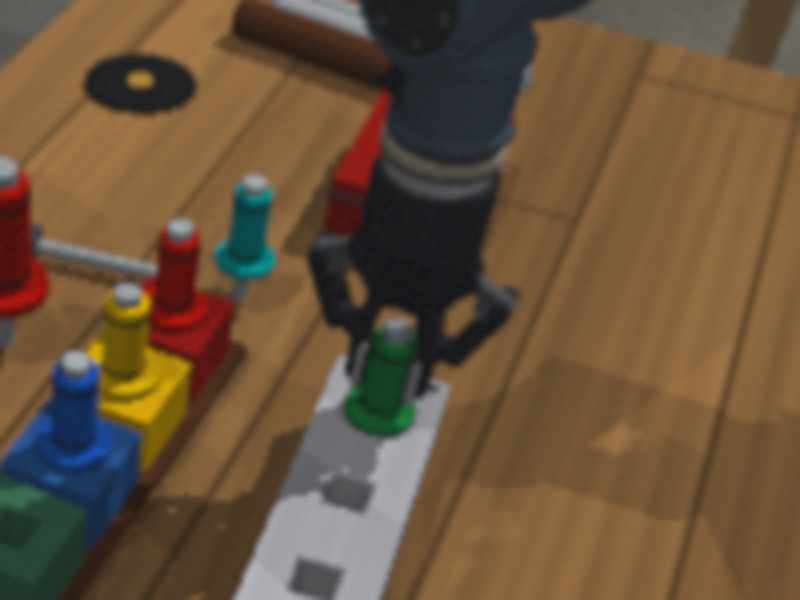

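```bash
python3 -m crank '[{"grip":1,"offset":[0,0,2],"angular":[0,0,0]},{"grip":1,"offset":[0,0,2],"angular":[0,0,0]},{"grip":0.5,"offset":[0,0,2],"angular":[0,0,0]},{"grip":0,"offset":[0,0,2],"angular":[0,0,0]},{"grip":0,"offset":[0,0,2],"angular":[0,0,0]},{"grip":0,"offset":[0,0,2],"angular":[0,0,0]},{"grip":0,"offset":[0,0,2],"angular":[0,0,0]}]'; python3 s.py
```

```text
t: 7.15
tcp_pos: [0.4734, -0.0903, 0.0824]
tool_rot: [0.707, 0.707, 0.0, 0.0]
force: [0.4, 0.4, 0.1]
finger_gap: 1.001
t 7.15 tcp [ 0.4734 -0.0903  0.0824] gap 1.001 F [0.4 0.4 0.1] axes [[-0.001, 1.0, 0.0], [1.0, 0.001, -0.0], [-0.0, 0.0, -1.0]] q [-0.42  0.59  1.91  0.    0.64 -0.42]
```

```bash
python3 -m crank '[{"grip":0,"offset":[0,0,-20],"angular":[0,0,0]},{"grip":0,"offset":[0,0,-60],"angular":[0,0,0]},{"grip":0,"offset":[0,0,-105],"angular":[0,0,0]},{"grip":0,"offset":[20,27,-135],"angular":[0,0,0]},{"grip":0,"offset":[45,61,-140],"angular":[0,0,0]},{"grip":0,"offset":[70,95,-140],"angular":[0,0,0]},{"grip":0,"offset":[97,132,-140],"angular":[0,0,0]},{"grip":0,"offset":[117,159,-140],"angular":[0,0,0]},{"grip":0,"offset":[125,170,-140],"angular":[0,0,0]},{"grip":0,"offset":[125,170,-140],"angular":[0,0,0]}]'; python3 s.py .6432 .035 .0813;python3 - <<'E'
from h import *
d=vision.snapshot("top");save(d,"pics/t6.png",(195,100,435,290),3)
hsv=cv2.cvtColor(d["pixels"],cv2.COLOR_RGB2HSV)
d=vision.snapshot("side");save(d,"pics/s6.png",(210,60,410,260),3)
E
```

```text
t: 8.15
tcp_pos: [0.6443, 0.0363, 0.2217]
tool_rot: [0.706, 0.708, 0.0, 0.0]
force: [-1.4, 0.8, 0.1]
finger_gap: 1.001
t 8.15 tcp [0.6443 0.0363 0.2217] gap 1.001 F [-1.4  0.8  0.1] axes [[-0.003, 1.0, 0.0], [1.0, 0.003, 0.0], [0.0, 0.0, -1.0]] q [-0.12  0.57  1.39  0.    1.19 -0.12]
offset mm [ -1.3  -1.2 140.4]
```

View pics/t6.png

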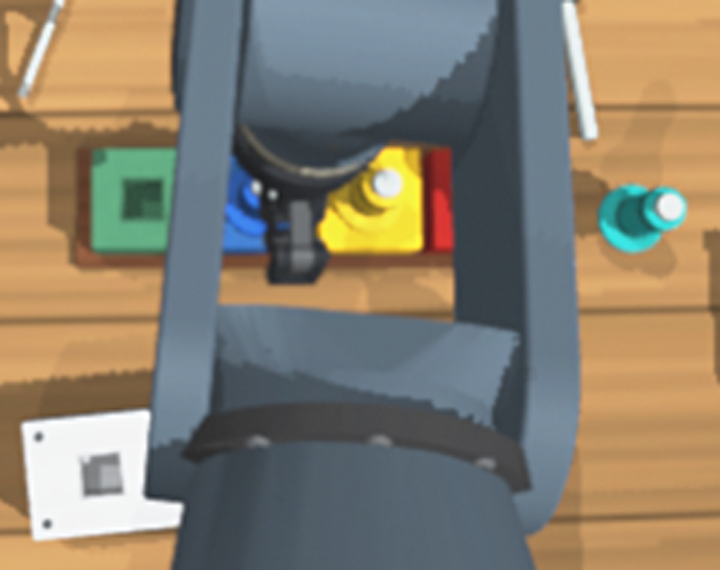

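View pics/s6.png

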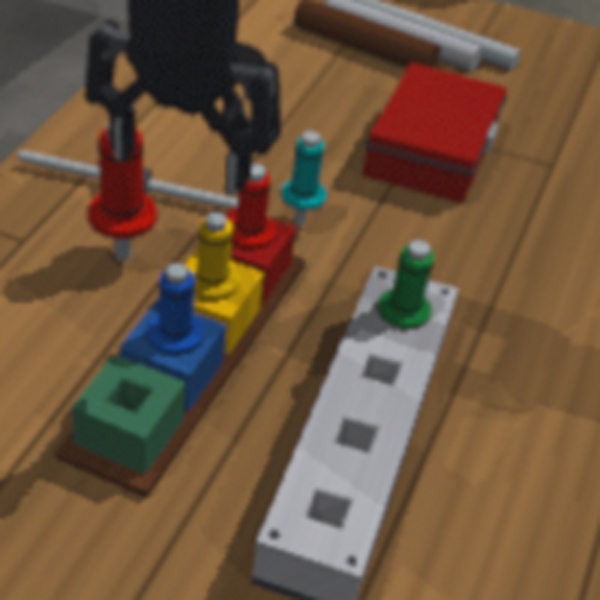

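```bash
python3 - <<'E'
from h import *
d=vision.snapshot("side");print(ray(d,(248.5/3*0+(419+.5)/3-.5+210,(248+.5)/3-.5+60),.136))
E
python3 -m crank '[{"grip":0,"offset":[-1,-1,30],"angular":[0,0,0]},{"grip":0,"offset":[-1,-1,70],"angular":[0,0,0]},{"grip":0,"offset":[-1,-1,108],"angular":[0,0,0]},{"grip":0,"offset":[-1,-1,132],"angular":[0,0,0]},{"grip":0,"offset":[-1,-1,140],"angular":[0,0,0]},{"grip":0,"offset":[-1,-1,140],"angular":[0,0,0]}]'; python3 s.py .6432 .035 .0813;
```

```text
[ 0.47390792 -0.09104724  0.136     ]
t: 8.9
tcp_pos: [0.6409, 0.0332, 0.0815]
tool_rot: [0.707, 0.707, -0.001, -0.001]
force: [-0.8, -0.3, 0.8]
finger_gap: 1.002
t 8.9 tcp [0.6409 0.0332 0.0815] gap 1.002 F [-0.8 -0.3  0.8] axes [[0.0, 1.0, -0.003], [1.0, -0.0, 0.0], [0.0, -0.003, -1.0]] q [-0.12  0.74  1.5  -0.    0.91 -0.12]
offset mm [1.8 2.3 0.2]
```

Green's head lies at (0.474, -0.091), within 1 mm of the pocket centre. Next I grip blue.

```bash
python3 -m crank '[{"grip":0,"offset":[1,1,0],"angular":[0,0,0]},{"grip":0.3,"offset":[1,1,0],"angular":[0,0,0]},{"grip":1,"offset":[1,1,0],"angular":[0,0,0]},{"grip":1,"offset":[1,1,0],"angular":[0,0,0]},{"grip":1,"offset":[1,1,0],"angular":[0,0,0]},{"grip":1,"offset":[1,1,0],"angular":[0,0,0]},{"grip":1,"offset":[1,1,0],"angular":[0,0,0]},{"grip":1,"offset":[1,1,0],"angular":[0,0,0]}]' 50; python3 s.py; python3 -m crank '[{"grip":1,"offset":[0,0,-15],"angular":[0,0,0]},{"grip":1,"offset":[0,0,-45],"angular":[0,0,0]},{"grip":1,"offset":[0,0,-85],"angular":[0,0,0]},{"grip":1,"offset":[0,0,-115],"angular":[0,0,0]},{"grip":1,"offset":[0,0,-130],"angular":[0,0,0]},{"grip":1,"offset":[0,0,-130],"angular":[0,0,0]}]';python3 s.py .4677 -.011 .213
```

```text
t: 9.7
tcp_pos: [0.6436, 0.0349, 0.0831]
tool_rot: [0.707, 0.707, 0.0, 0.0]
force: [-0.4, 1.0, 6.0]
finger_gap: 0.339
t 9.7 tcp [0.6436 0.0349 0.0831] gap 0.339 F [-0.4  1.   6. ] axes [[-0.001, 1.0, 0.001], [1.0, 0.001, -0.0], [-0.0, 0.001, -1.0]] q [-0.12  0.74  1.49  0.    0.91 -0.12]
t: 10.3
tcp_pos: [0.6448, 0.0348, 0.2156]
tool_rot: [0.707, 0.707, 0.002, 0.002]
force: [0.2, 0.2, -2.2]
finger_gap: 0.337
t 10.3 tcp [0.6448 0.0348 0.2156] gap 0.337 F [ 0.2  0.2 -2.2] axes [[-0.001, 1.0, 0.006], [1.0, 0.001, -0.001], [-0.001, 0.006, -1.0]] q [-0.12  0.57  1.4   0.    1.17 -0.12]
offset mm [ -45.6 -177.2    1.5]
```

```bash
python3 -m crank '[{"grip":1,"offset":[-4,-15,0],"angular":[0,0,0]},{"grip":1,"offset":[-12,-45,0],"angular":[0,0,0]},{"grip":1,"offset":[-21,-82,0],"angular":[0,0,0]},{"grip":1,"offset":[-31,-120,0],"angular":[0,0,0]},{"grip":1,"offset":[-39,-152,0],"angular":[0,0,0]},{"grip":1,"offset":[-44,-170,0],"angular":[0,0,0]},{"grip":1,"offset":[-46,-176,0],"angular":[0,0,0]},{"grip":1,"offset":[-46,-176,0],"angular":[0,0,0]},{"grip":1,"offset":[-46,-176,0],"angular":[0,0,0]}]';python3 s.py .4677 -.011 .083; python3 - <<'E'
from h import *
d=vision.snapshot("side");save(d,"pics/b4.png",(200,60,450,260),3)
p=np.array(manip.sense()["tcp_pos"])
q=proj(d,[p+[0,0,.0187-.078+z] for z in(0,.042,.114)])
print("expected tip,guard,head",(q-[200,60]).round(1)*3)
E
```

```text
t: 11.2
tcp_pos: [0.4686, -0.0114, 0.2122]
tool_rot: [0.707, 0.707, 0.0, 0.0]
force: [0.0, -0.0, -1.6]
finger_gap: 0.343
t 11.2 tcp [ 0.4686 -0.0114  0.2122] gap 0.343 F [ 0.  -0.  -1.6] axes [[-0.001, 1.0, 0.001], [1.0, 0.001, -0.0], [-0.0, 0.001, -1.0]] q [-0.26  0.35  1.84  0.    0.96 -0.26]
offset mm [  0.4  -1.  129.2]
expected tip,guard,head [[427.5 289.2]
 [437.1 248.4]
 [455.1 171. ]]
```

View pics/b4.png

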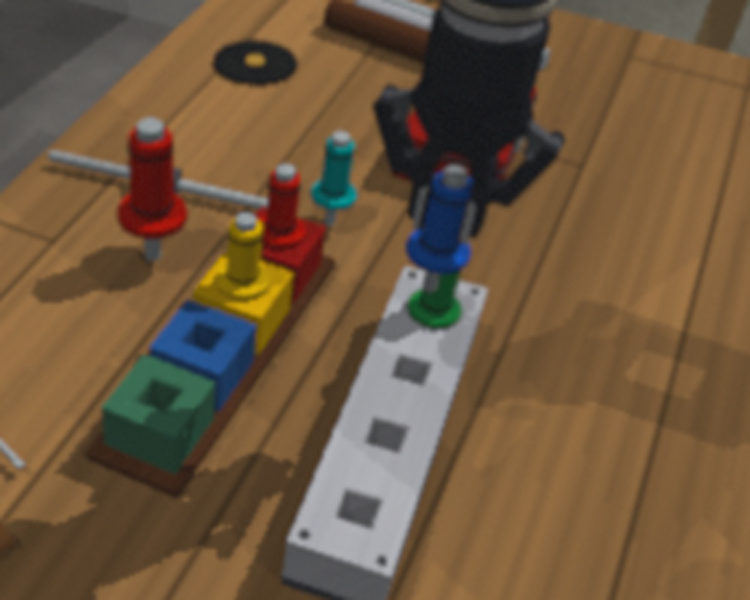

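Blue is held upright: head at (455,175) and tip near (430,288), both as predicted. Now I lower it into the second pocket from the right and release.

```bash
python3 -m crank '[{"grip":1,"offset":[0,-1,20],"angular":[0,0,0]},{"grip":1,"offset":[0,-1,50],"angular":[0,0,0]},{"grip":1,"offset":[0,-1,75],"angular":[0,0,0]},{"grip":1,"offset":[0,-1,95],"angular":[0,0,0]},{"grip":1,"offset":[0,-1,110],"angular":[0,0,0]},{"grip":1,"offset":[0,-1,121],"angular":[0,0,0]},{"grip":1,"offset":[0,-1,127],"angular":[0,0,0]},{"grip":1,"offset":[0,-1,129],"angular":[0,0,0]},{"grip":1,"offset":[0,-1,129],"angular":[0,0,0]}]';python3 s.py .4677 -.011 .082
```

```text
t: 12.15
tcp_pos: [0.4669, -0.0113, 0.0836]
tool_rot: [0.707, 0.708, 0.0, 0.0]
force: [0.3, -0.8, -1.4]
finger_gap: 0.336
t 12.15 tcp [ 0.4669 -0.0113  0.0836] gap 0.336 F [ 0.3 -0.8 -1.4] axes [[-0.001, 1.0, 0.001], [1.0, 0.001, -0.0], [-0.0, 0.001, -1.0]] q [-0.26  0.58  1.95  0.    0.61 -0.27]
offset mm [0.3 0.8 1.6]
```

```bash
python3 -m crank '[{"grip":1,"offset":[0,0,2],"angular":[0,0,0]},{"grip":1,"offset":[0,0,2],"angular":[0,0,0]},{"grip":0.5,"offset":[0,0,2],"angular":[0,0,0]},{"grip":0,"offset":[0,0,2],"angular":[0,0,0]},{"grip":0,"offset":[0,0,2],"angular":[0,0,0]},{"grip":0,"offset":[0,0,2],"angular":[0,0,0]},{"grip":0,"offset":[0,0,2],"angular":[0,0,0]}]'; python3 s.py;  python3 -m crank '[{"grip":0,"offset":[0,0,-20],"angular":[0,0,0]},{"grip":0,"offset":[0,0,-60],"angular":[0,0,0]},{"grip":0,"offset":[0,0,-105],"angular":[0,0,0]},{"grip":0,"offset":[-5,27,-135],"angular":[0,0,0]},{"grip":0,"offset":[-12,65,-140],"angular":[0,0,0]},{"grip":0,"offset":[-19,105,-140],"angular":[0,0,0]},{"grip":0,"offset":[-26,142,-140],"angular":[0,0,0]},{"grip":0,"offset":[-30,167,-140],"angular":[0,0,0]},{"grip":0,"offset":[-32,176,-140],"angular":[0,0,0]},{"grip":0,"offset":[-32,176,-140],"angular":[0,0,0]}]'; python3 s.py .6435 -.0427 .0813;python3 - <<'E'
from h import *
d=vision.snapshot("side");save(d,"pics/s7.png",(210,60,410,260),3)
E
```

```text
t: 12.85
tcp_pos: [0.4663, -0.0113, 0.0812]
tool_rot: [0.707, 0.707, -0.0, -0.0]
force: [0.3, -1.1, -0.7]
finger_gap: 1.001
t 12.85 tcp [ 0.4663 -0.0113  0.0812] gap 1.001 F [ 0.3 -1.1 -0.7] axes [[-0.001, 1.0, -0.0], [1.0, 0.001, 0.0], [0.0, -0.0, -1.0]] q [-0.26  0.58  1.95 -0.    0.61 -0.27]
t: 13.85
tcp_pos: [0.6424, -0.0433, 0.2204]
tool_rot: [0.707, 0.707, -0.0, -0.001]
force: [-0.1, -0.0, -0.1]
finger_gap: 0.999
t 13.85 tcp [ 0.6424 -0.0433  0.2204] gap 0.999 F [-0.1 -0.  -0.1] axes [[-0.001, 1.0, -0.001], [1.0, 0.001, 0.0], [0.0, -0.001, -1.0]] q [-0.24  0.57  1.39 -0.    1.18 -0.24]
offset mm [  0.6   1.3 139.1]
```

View pics/s7.png

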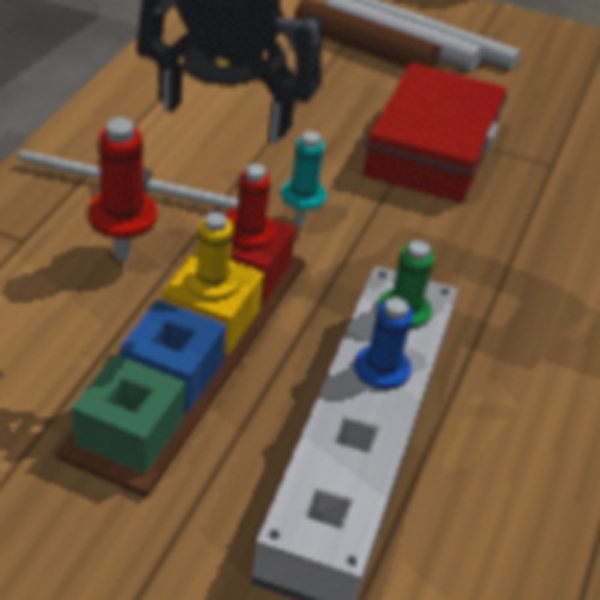

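Blue is seated upright, head at (398,305) and guard at (383,368), next to green. On to yellow.

```bash
python3 -m crank '[{"grip":0,"offset":[0,1,30],"angular":[0,0,0]},{"grip":0,"offset":[0,1,70],"angular":[0,0,0]},{"grip":0,"offset":[0,1,108],"angular":[0,0,0]},{"grip":0,"offset":[0,1,132],"angular":[0,0,0]},{"grip":0,"offset":[0,1,139],"angular":[0,0,0]},{"grip":0,"offset":[0,1,139],"angular":[0,0,0]},{"grip":0,"offset":[0,1,139],"angular":[0,0,0]}]'; python3 s.py .6435 -.0427 .0813
```

```text
t: 14.6
tcp_pos: [0.6438, -0.0432, 0.0839]
tool_rot: [0.707, 0.707, 0.001, 0.001]
force: [0.7, 0.2, 0.5]
finger_gap: 0.999
t 14.6 tcp [ 0.6438 -0.0432  0.0839] gap 0.999 F [0.7 0.2 0.5] axes [[-0.001, 1.0, 0.002], [1.0, 0.001, -0.0], [-0.0, 0.002, -1.0]] q [-0.24  0.74  1.49  0.    0.91 -0.24]
offset mm [ 0.5 -0.3  2.6]
```

```bash
python3 -m crank '[{"grip":0,"offset":[0,0,1],"angular":[0,0,0]},{"grip":0.3,"offset":[0,0,1],"angular":[0,0,0]},{"grip":1,"offset":[0,0,1],"angular":[0,0,0]},{"grip":1,"offset":[0,0,1],"angular":[0,0,0]},{"grip":1,"offset":[0,0,1],"angular":[0,0,0]},{"grip":1,"offset":[0,0,1],"angular":[0,0,0]},{"grip":1,"offset":[0,0,1],"angular":[0,0,0]},{"grip":1,"offset":[0,0,1],"angular":[0,0,0]}]' 50; python3 s.py; python3 -m crank '[{"grip":1,"offset":[0,0,-15],"angular":[0,0,0]},{"grip":1,"offset":[0,0,-45],"angular":[0,0,0]},{"grip":1,"offset":[0,0,-85],"angular":[0,0,0]},{"grip":1,"offset":[0,0,-115],"angular":[0,0,0]},{"grip":1,"offset":[0,0,-130],"angular":[0,0,0]},{"grip":1,"offset":[0,0,-130],"angular":[0,0,0]}]';python3 s.py .4607 .068 .213
```

```text
t: 15.4
tcp_pos: [0.6437, -0.0431, 0.0817]
tool_rot: [0.707, 0.707, 0.0, 0.0]
force: [0.2, -0.0, 3.5]
finger_gap: 0.342
t 15.4 tcp [ 0.6437 -0.0431  0.0817] gap 0.342 F [ 0.2 -0.   3.5] axes [[-0.001, 1.0, 0.001], [1.0, 0.001, -0.0], [-0.0, 0.001, -1.0]] q [-0.24  0.74  1.49  0.    0.91 -0.24]
t: 16.0
tcp_pos: [0.6447, -0.0434, 0.2147]
tool_rot: [0.707, 0.708, 0.002, 0.003]
force: [0.3, 0.2, -1.4]
finger_gap: 0.34
t 16.0 tcp [ 0.6447 -0.0434  0.2147] gap 0.34 F [ 0.3  0.2 -1.4] axes [[-0.001, 1.0, 0.006], [1.0, 0.001, -0.001], [-0.001, 0.006, -1.0]] q [-0.24  0.57  1.4  -0.    1.17 -0.24]
offset mm [ 111.6 -183.9    0.5]
```

```bash
python3 -m crank '[{"grip":1,"offset":[9,-15,0],"angular":[0,0,0]},{"grip":1,"offset":[27,-45,0],"angular":[0,0,0]},{"grip":1,"offset":[49,-80,0],"angular":[0,0,0]},{"grip":1,"offset":[70,-115,0],"angular":[0,0,0]},{"grip":1,"offset":[91,-150,0],"angular":[0,0,0]},{"grip":1,"offset":[106,-174,0],"angular":[0,0,0]},{"grip":1,"offset":[111,-183,0],"angular":[0,0,0]},{"grip":1,"offset":[111,-183,0],"angular":[0,0,0]},{"grip":1,"offset":[111,-183,0],"angular":[0,0,0]}]';python3 s.py .4607 .068 .082; python3 - <<'E'
from h import *
d=vision.snapshot("side");save(d,"pics/y4.png",(200,60,450,260),3)
p=np.array(manip.sense()["tcp_pos"])
q=proj(d,[p+[0,0,.0187-.078+z] for z in(0,.042,.114)])
print("expected tip,guard,head",(q-[200,60]).round(1)*3)
E
```

```text
t: 16.9
tcp_pos: [0.4618, 0.0672, 0.2113]
tool_rot: [0.707, 0.707, 0.001, 0.001]
force: [0.0, -0.4, -1.4]
finger_gap: 0.338
t 16.9 tcp [0.4618 0.0672 0.2113] gap 0.338 F [ 0.  -0.4 -1.4] axes [[-0.001, 1.0, 0.002], [1.0, 0.001, -0.001], [-0.001, 0.002, -1.0]] q [-0.1   0.35  1.84 -0.    0.95 -0.1 ]
offset mm [  0.9  -1.4 129.3]
expected tip,guard,head [[402.  354.9]
 [411.3 314.1]
 [429.  235.8]]
```

View pics/y4.png

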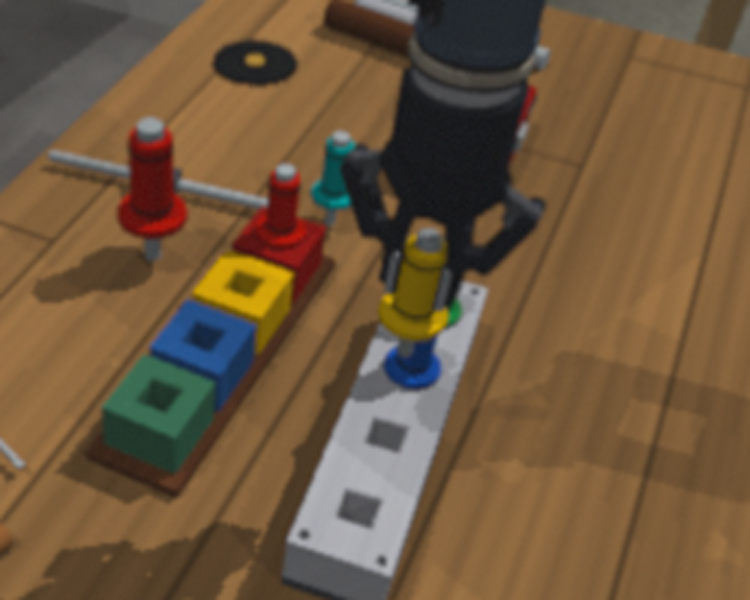

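Yellow is upright as predicted, head at (430,238) and tip near (405,352). Lowering it.

```bash
python3 -m crank '[{"grip":1,"offset":[1,-1,20],"angular":[0,0,0]},{"grip":1,"offset":[1,-1,50],"angular":[0,0,0]},{"grip":1,"offset":[1,-1,75],"angular":[0,0,0]},{"grip":1,"offset":[1,-1,95],"angular":[0,0,0]},{"grip":1,"offset":[1,-1,110],"angular":[0,0,0]},{"grip":1,"offset":[1,-1,121],"angular":[0,0,0]},{"grip":1,"offset":[1,-1,127],"angular":[0,0,0]},{"grip":1,"offset":[1,-1,129],"angular":[0,0,0]},{"grip":1,"offset":[1,-1,129],"angular":[0,0,0]}]';python3 s.py .4607 .068 .0813
```

```text
t: 17.85
tcp_pos: [0.4598, 0.0685, 0.0824]
tool_rot: [0.707, 0.707, 0.0, 0.0]
force: [0.8, 0.3, -1.7]
finger_gap: 0.338
t 17.85 tcp [0.4598 0.0685 0.0824] gap 0.338 F [ 0.8  0.3 -1.7] axes [[-0.001, 1.0, 0.001], [1.0, 0.001, -0.0], [-0.0, 0.001, -1.0]] q [-0.09  0.58  1.96 -0.    0.6  -0.09]
offset mm [-0.5  0.9  1.1]
```

```bash
python3 -m crank '[{"grip":1,"offset":[0,0,1],"angular":[0,0,0]},{"grip":1,"offset":[0,0,1],"angular":[0,0,0]},{"grip":0.5,"offset":[0,0,1],"angular":[0,0,0]},{"grip":0,"offset":[0,0,1],"angular":[0,0,0]},{"grip":0,"offset":[0,0,1],"angular":[0,0,0]},{"grip":0,"offset":[0,0,1],"angular":[0,0,0]},{"grip":0,"offset":[0,0,1],"angular":[0,0,0]}]'; python3 s.py;  python3 -m crank '[{"grip":0,"offset":[0,0,-20],"angular":[0,0,0]},{"grip":0,"offset":[0,0,-60],"angular":[0,0,0]},{"grip":0,"offset":[0,0,-105],"angular":[0,0,0]},{"grip":0,"offset":[0,0,-135],"angular":[0,0,0]},{"grip":0,"offset":[0,0,-140],"angular":[0,0,0]}]'; python3 -m crank '[{"grip":0,"offset":[-15,14,0],"angular":[0,0,0]},{"grip":0,"offset":[-45,42,0],"angular":[0,0,0]},{"grip":0,"offset":[-78,74,0],"angular":[0,0,0]},{"grip":0,"offset":[-110,104,0],"angular":[0,0,0]},{"grip":0,"offset":[-142,134,0],"angular":[0,0,0]},{"grip":0,"offset":[-172,162,0],"angular":[0,0,0]},{"grip":0,"offset":[-190,179,0],"angular":[0,0,0]},{"grip":0,"offset":[-195,183,0],"angular":[0,0,0]},{"grip":0,"offset":[-195,183,0],"angular":[0,0,0]}]'; python3 s.py .6427 -.1263 .0813;python3 - <<'E'
from h import *
d=vision.snapshot("side");save(d,"pics/s8.png",(210,60,410,260),3)
E
```

```text
t: 18.55
tcp_pos: [0.4592, 0.0687, 0.0814]
tool_rot: [0.707, 0.707, 0.0, 0.0]
force: [0.2, 0.4, -0.6]
finger_gap: 0.997
t 18.55 tcp [0.4592 0.0687 0.0814] gap 0.997 F [ 0.2  0.4 -0.6] axes [[-0.001, 1.0, 0.0], [1.0, 0.001, 0.0], [0.0, 0.0, -1.0]] q [-0.09  0.58  1.96  0.    0.6  -0.09]
t: 19.05
tcp_pos: [0.4615, 0.0686, 0.2249]
tool_rot: [0.707, 0.708, 0.003, 0.003]
force: [0.4, 0.1, -1.4]
finger_gap: 0.995
t: 19.95
tcp_pos: [0.6418, -0.1273, 0.2187]
tool_rot: [0.707, 0.707, -0.001, -0.002]
force: [-0.8, 0.6, -0.9]
finger_gap: 1.002
t 19.95 tcp [ 0.6418 -0.1273  0.2187] gap 1.002 F [-0.8  0.6 -0.9] axes [[0.001, 1.0, -0.004], [1.0, -0.001, 0.001], [0.001, -0.004, -1.0]] q [-0.37  0.58  1.36 -0.    1.2  -0.37]
offset mm [  0.8   1.4 137.4]
```

View pics/s8.png

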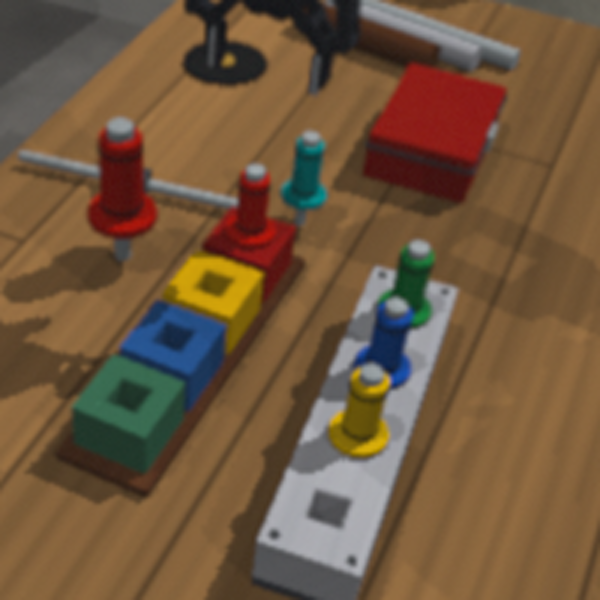

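```bash
python3 -m crank '[{"grip":0,"offset":[0,1,30],"angular":[0,0,0]},{"grip":0,"offset":[0,1,70],"angular":[0,0,0]},{"grip":0,"offset":[0,1,108],"angular":[0,0,0]},{"grip":0,"offset":[0,1,132],"angular":[0,0,0]},{"grip":0,"offset":[0,1,138],"angular":[0,0,0]},{"grip":0,"offset":[0,1,138],"angular":[0,0,0]},{"grip":0,"offset":[0,1,138],"angular":[0,0,0]}]'; python3 s.py .6427 -.1263 .0813;python3 - <<'E'
from h import *
d=vision.snapshot("side");save(d,"pics/r1.png",(210,60,410,260),3)
E
```

```text
t: 20.7
tcp_pos: [0.6441, -0.1259, 0.0848]
tool_rot: [0.706, 0.708, 0.0, 0.001]
force: [-0.1, -0.1, -0.1]
finger_gap: 1.0
t 20.7 tcp [ 0.6441 -0.1259  0.0848] gap 1.0 F [-0.1 -0.1 -0.1] axes [[-0.002, 1.0, 0.002], [1.0, 0.002, -0.001], [-0.001, 0.002, -1.0]] q [-0.36  0.75  1.46  0.    0.93 -0.36]
offset mm [-0.4 -1.5  3.5]
```

View pics/r1.png

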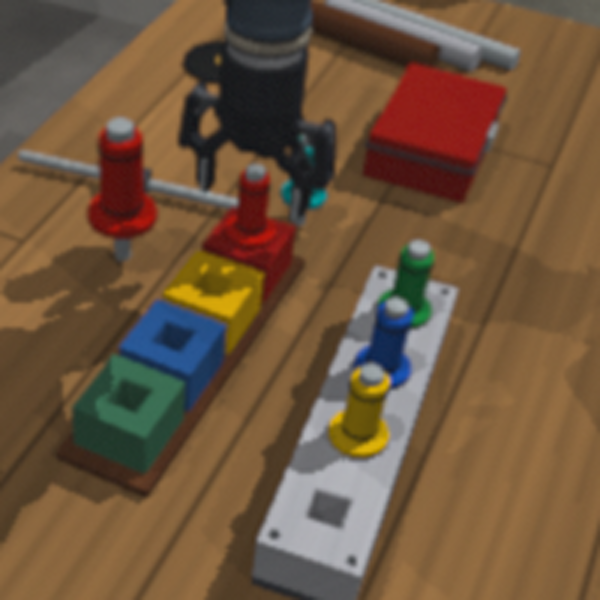

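The gripper is centred over the small red punch in its holder (head at (257,172)), clear of the big red one. Closing.

```bash
python3 -m crank '[{"grip":0,"offset":[0,-1,2],"angular":[0,0,0]},{"grip":0.3,"offset":[0,-1,2],"angular":[0,0,0]},{"grip":1,"offset":[0,-1,2],"angular":[0,0,0]},{"grip":1,"offset":[0,-1,2],"angular":[0,0,0]},{"grip":1,"offset":[0,-1,2],"angular":[0,0,0]},{"grip":1,"offset":[0,-1,2],"angular":[0,0,0]},{"grip":1,"offset":[0,-1,2],"angular":[0,0,0]},{"grip":1,"offset":[0,-1,2],"angular":[0,0,0]}]' 50; python3 s.py; python3 -m crank '[{"grip":1,"offset":[0,0,-15],"angular":[0,0,0]},{"grip":1,"offset":[0,0,-45],"angular":[0,0,0]},{"grip":1,"offset":[0,0,-85],"angular":[0,0,0]},{"grip":1,"offset":[0,0,-115],"angular":[0,0,0]},{"grip":1,"offset":[0,0,-138],"angular":[0,0,0]},{"grip":1,"offset":[0,0,-140],"angular":[0,0,0]},{"grip":1,"offset":[0,0,-140],"angular":[0,0,0]}]';python3 s.py .454 .1477 .223
```

```text
t: 21.55
tcp_pos: [0.6428, -0.1262, 0.0816]
tool_rot: [0.707, 0.707, 0.0, 0.0]
force: [0.5, -0.4, 3.2]
finger_gap: 0.332
t 21.55 tcp [ 0.6428 -0.1262  0.0816] gap 0.332 F [ 0.5 -0.4  3.2] axes [[-0.001, 1.0, 0.001], [1.0, 0.001, -0.0], [-0.0, 0.001, -1.0]] q [-0.36  0.75  1.47  0.    0.93 -0.37]
t: 22.25
tcp_pos: [0.642, -0.1259, 0.2215]
tool_rot: [0.707, 0.707, 0.0, 0.0]
force: [0.4, -0.3, -3.7]
finger_gap: 0.34
t 22.25 tcp [ 0.642  -0.1259  0.2215] gap 0.34 F [ 0.4 -0.3 -3.7] axes [[-0.001, 1.0, 0.0], [1.0, 0.001, -0.0], [-0.0, 0.0, -1.0]] q [-0.36  0.58  1.36  0.    1.2  -0.37]
offset mm [ 273.8 -187.7   -1.5]
```

```bash
python3 -m crank '[{"grip":1,"offset":[15,-10,0],"angular":[0,0,0]},{"grip":1,"offset":[45,-31,0],"angular":[0,0,0]},{"grip":1,"offset":[82,-56,0],"angular":[0,0,0]},{"grip":1,"offset":[120,-82,0],"angular":[0,0,0]},{"grip":1,"offset":[158,-108,0],"angular":[0,0,0]},{"grip":1,"offset":[196,-134,0],"angular":[0,0,0]},{"grip":1,"offset":[234,-160,0],"angular":[0,0,0]},{"grip":1,"offset":[262,-180,0],"angular":[0,0,0]},{"grip":1,"offset":[274,-188,0],"angular":[0,0,0]},{"grip":1,"offset":[274,-188,0],"angular":[0,0,0]}]';python3 s.py .454 .1477 .082; python3 - <<'E'
from h import *
d=vision.snapshot("side");save(d,"pics/r4.png",(200,60,450,260),3)
p=np.array(manip.sense()["tcp_pos"])
q=proj(d,[p+[0,0,.0187-.078+z] for z in(0,.042,.114)])
print("expected tip,guard,head",(q-[200,60]).round(1)*3)
E
```

```text
t: 23.25
tcp_pos: [0.4519, 0.1488, 0.2201]
tool_rot: [0.706, 0.709, -0.001, -0.001]
force: [1.0, -0.4, -2.2]
finger_gap: 0.339
t 23.25 tcp [0.4519 0.1488 0.2201] gap 0.339 F [ 1.  -0.4 -2.2] axes [[-0.004, 1.0, -0.004], [1.0, 0.004, -0.0], [-0.0, -0.004, -1.0]] q [ 0.08  0.35  1.81 -0.    0.99  0.08]
offset mm [ -1.    2.7 138.1]
expected tip,guard,head [[376.5 423.3]
 [385.5 381.9]
 [402.6 302.1]]
```

View pics/r4.png

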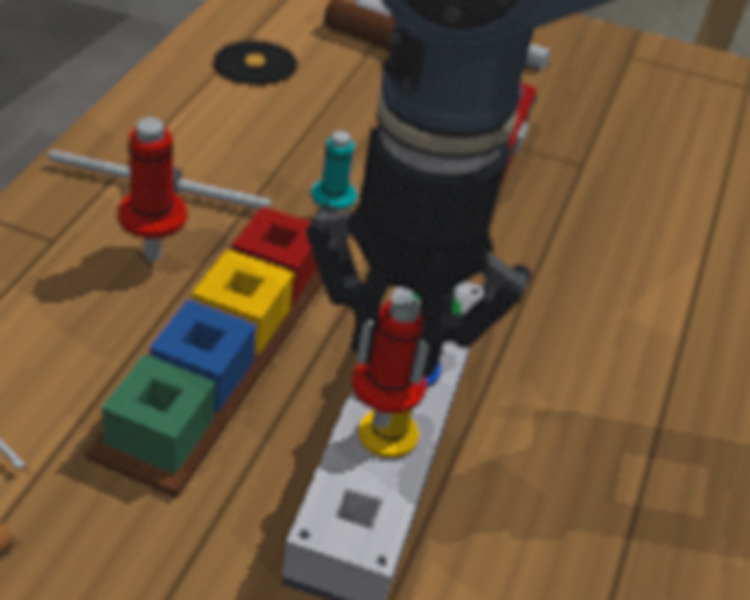

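Red is upright, head at (404,302) and guard at (389,385), close to prediction. Lowering it into the left-end pocket.

```bash
python3 -m crank '[{"grip":1,"offset":[-1,1,20],"angular":[0,0,0]},{"grip":1,"offset":[-1,1,55],"angular":[0,0,0]},{"grip":1,"offset":[-1,1,82],"angular":[0,0,0]},{"grip":1,"offset":[-1,1,103],"angular":[0,0,0]},{"grip":1,"offset":[-1,1,118],"angular":[0,0,0]},{"grip":1,"offset":[-1,1,129],"angular":[0,0,0]},{"grip":1,"offset":[-1,1,135],"angular":[0,0,0]},{"grip":1,"offset":[-1,1,137],"angular":[0,0,0]},{"grip":1,"offset":[-1,1,137],"angular":[0,0,0]}]';python3 s.py .454 .1477 .0813
```

```text
t: 24.2
tcp_pos: [0.4557, 0.1464, 0.0844]
tool_rot: [0.707, 0.707, 0.0, 0.0]
force: [-0.1, -0.3, -2.4]
finger_gap: 0.339
t 24.2 tcp [0.4557 0.1464 0.0844] gap 0.339 F [-0.1 -0.3 -2.4] axes [[-0.001, 1.0, 0.001], [1.0, 0.001, -0.0], [-0.0, 0.001, -1.0]] q [ 0.08  0.59  1.92 -0.    0.63  0.08]
offset mm [ 1.3 -1.7  3.1]
```

```bash
python3 -m crank '[{"grip":1,"offset":[1,-1,2],"angular":[0,0,0]},{"grip":1,"offset":[1,-1,2],"angular":[0,0,0]},{"grip":0.5,"offset":[1,-1,2],"angular":[0,0,0]},{"grip":0,"offset":[1,-1,2],"angular":[0,0,0]},{"grip":0,"offset":[1,-1,2],"angular":[0,0,0]},{"grip":0,"offset":[1,-1,2],"angular":[0,0,0]},{"grip":0,"offset":[1,-1,2],"angular":[0,0,0]}]'; python3 s.py;  python3 -m crank '[{"grip":0,"offset":[0,0,-20],"angular":[0,0,0]},{"grip":0,"offset":[0,0,-60],"angular":[0,0,0]},{"grip":0,"offset":[0,0,-105],"angular":[0,0,0]},{"grip":0,"offset":[0,0,-145],"angular":[0,0,0]},{"grip":0,"offset":[0,0,-150],"angular":[0,0,0]}]'; python3 -m crank '[{"grip":0,"offset":[-15,14,0],"angular":[0,0,0]},{"grip":0,"offset":[-45,42,0],"angular":[0,0,0]},{"grip":0,"offset":[-80,74,0],"angular":[0,0,0]},{"grip":0,"offset":[-120,104,0],"angular":[0,0,0]},{"grip":0,"offset":[-160,134,0],"angular":[0,0,0]},{"grip":0,"offset":[-200,155,0],"angular":[0,0,0]},{"grip":0,"offset":[-240,160,0],"angular":[0,0,0]},{"grip":0,"offset":[-280,160,0],"angular":[0,0,0]},{"grip":0,"offset":[-320,140,0],"angular":[0,0,0]},{"grip":0,"offset":[-340,120,0],"angular":[0,0,0]}]';  python3 -m crank '[{"grip":0,"offset":[-30,-15,0],"angular":[0,0,0]},{"grip":0,"offset":[-70,-30,0],"angular":[0,0,0]},{"grip":0,"offset":[-110,-45,0],"angular":[0,0,0]},{"grip":0,"offset":[-140,-60,0],"angular":[0,0,0]},{"grip":0,"offset":[-150,-60,0],"angular":[0,0,0]},{"grip":0,"offset":[-150,-60,0],"angular":[0,0,0]}]'; python3 s.py
python3 - <<'E'
from h import *
d=vision.snapshot("side");save(d,"pics/s9.png",(170,60,400,360),2)
d=vision.snapshot("top");save(d,"pics/t9.png",(70,100,435,290),2.1)
E
```

```text
t: 24.9
tcp_pos: [0.4542, 0.1477, 0.0824]
tool_rot: [0.707, 0.707, 0.0, 0.0]
force: [0.1, 0.3, 0.1]
finger_gap: 1.001
t 24.9 tcp [0.4542 0.1477 0.0824] gap 1.001 F [0.1 0.3 0.1] axes [[-0.001, 1.0, 0.0], [1.0, 0.001, 0.0], [0.0, 0.0, -1.0]] q [0.08 0.59 1.92 0.   0.63 0.08]
t: 25.4
tcp_pos: [0.4572, 0.1481, 0.2371]
tool_rot: [0.707, 0.708, 0.004, 0.003]
force: [0.5, -0.2, -0.3]
finger_gap: 0.997
t: 26.4
tcp_pos: [0.5737, -0.1955, 0.2307]
tool_rot: [0.708, 0.707, -0.001, -0.0]
force: [-0.7, 0.4, -0.7]
finger_gap: 1.0
t: 27.0
tcp_pos: [0.514, -0.3435, 0.2312]
tool_rot: [0.708, 0.706, 0.0, -0.001]
force: [-0.8, 0.7, -1.0]
finger_gap: 1.0
t 27.0 tcp [ 0.514  -0.3435  0.2312] gap 1.0 F [-0.8  0.7 -1. ] axes [[0.002, 1.0, -0.001], [1.0, -0.002, 0.001], [0.001, -0.001, -1.0]] q [-0.77  0.52  1.45  0.    1.17 -0.77]
```

View pics/s9.png

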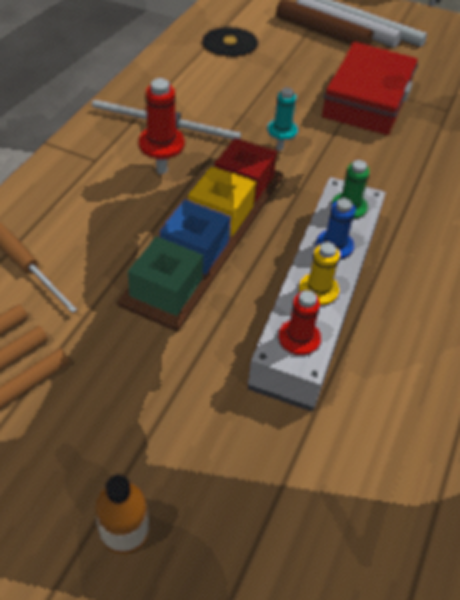

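View pics/t9.png

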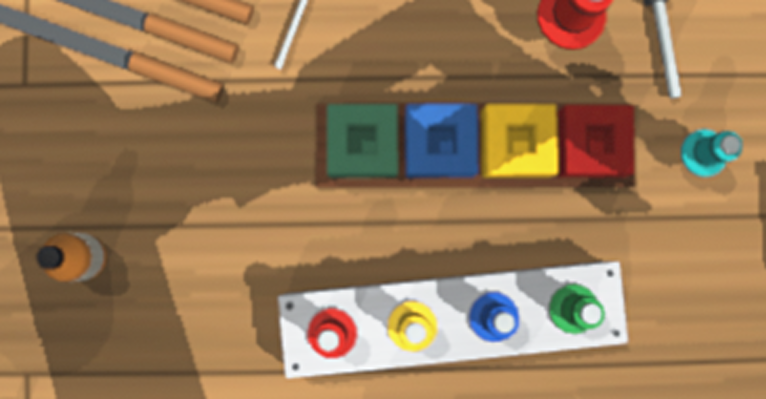

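```bash
python3 - <<'E'
from h import *
d=vision.snapshot("top");d2=vision.snapshot("side")
P=[(.454,.1477),(.4607,.068),(.4677,-.011),(.4738,-.0905)]
t=[(328,341),(414,331),(505,322),(592,314)];s=[(307,298),(328,250),(344,205),(359,166)]
for p,a,b in zip(P,t,s):
    A=ray(d,((a[0]+.5)/2.1-.5+70,(a[1]+.5)/2.1-.5+100),.136);B=ray(d2,((b[0]+.5)/2-.5+170,(b[1]+.5)/2-.5+60),.136)
    print(p,A[:2].round(4),B[:2].round(4))
print(manip.sign_off())
E
```

```text
(0.454, 0.1477) [0.453 0.149] [0.4549 0.1483]
(0.4607, 0.068) [0.4606 0.0716] [0.4589 0.0707]
(0.4677, -0.011) [ 0.4671 -0.0107] [ 0.467  -0.0097]
(0.4738, -0.0905) [ 0.4725 -0.0903] [ 0.4736 -0.0893]
the job is handed in; nothing more can be done
None
```

All four punches are in the rack in reverse order, released, and I handed the job in at about 27 s. Sign-off gives no verdict, so the result rests on my own checks.

| Punch | Rack pocket (as the robot sees it) | Head offset from pocket centre |
|---|---|---|
| Green (left end of holders) | right end | within about 1.5 mm |
| Blue | second from right | within about 1.5 mm |
| Yellow | second from left | about 3–4 mm |
| Red (right end of holders) | left end | within about 2 mm |

- **Position:** the offsets come from the last pictures in both cameras, with the two views agreeing to about 2 mm. All are inside the 12 mm allowed.
- **Upright and home:** in both views each punch stands upright with its guard on the rack. I checked tilt by eye only. Seated height rests on the guards being down and on the head positions agreeing between the two views at seated height.
- **Oil bottle and spares:** the oil bottle is standing, and the gripper stayed well to its right throughout. I judged that it hadn't moved by eye, without measuring it. The large red punch and the turquoise one were left alone.

No check failed. The widest disagreement was yellow's 3–4 mm, which I left because it is well within tolerance.

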